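Unlock the bench scale and tare it

TASK

Free the bench scale for use: draw the red lock pin straight up out of its bore and park it upright in the open notch at the front of the same block, hanging by its collar at the notch's closed end, and let go. Then press the blue tare key on the sloping panel with a steady push of about 10 N for about a second and take the finger off; never lean on it with twice that, and do not press it before the pin is parked. Leave the grey keys, the tray on the pan and everything else as they are.

Things in the scene. Friction and masses are not known exactly. Their poses are not given: they have to be found in the camera images.
- scale: white bench scale. Origin on the bench under its middle; x from its front to its back, y to its left, z up. Base 320 (x -150 to +170) x 260 x 60 mm, steel pan in front (top 70 mm up). At the back a 190 mm wide console, its key panel sloping 35 degrees from level, facing forward (-x) and up: outward normal (-0.574, 0, 0.819) in this frame.
- hood_edge (a point): middle of the front lower edge of the 200 mm wide steel splash hood over the display (scale frame x +114, z 192 mm; hood top 214 mm; it reaches back from here). It leaves no room over the keys for an upright tool: come in tilted, square to the panel.
- tare_point (a point): nominal middle of the blue tare key's face (scale frame x +93, y +56, z 108 mm; axes as scale). The key panel sits up to 5 mm higher or lower (vertically) than this from one scale to the next, so the true face must be found by touch.
- tare_key (a joint): travel of the blue tare key, at the left (+y) end of the row of three, m: 0 untouched, growing as pressed inward. Flat square membrane key 36 x 36 mm standing 4 mm off the black panel; stiffness 7000 N/m (10 N gives 1.4 mm), hard stop at 3 mm.
- print_key (a joint): travel of the middle grey key, same kind, 56 mm to the right (-y) of the tare key, m. Not to be pressed.
- power_key (a joint): travel of the far right grey key, 112 mm to the right of the tare key, m. Not to be pressed.
- lock_block: grey block 50 x 50 x 60 mm on the left or right flank of the scale, 185 mm from its middle. Origin on the bench under its middle, axes as the scale's. In its top a 12 mm bore, 46 mm deep. From its front an aluminium plate, top 60 mm up, 8 mm thick, 50 mm wide, open below, reaches to x -90 mm; a 15 mm wide notch runs along its middle, open at the front end, closed at x -43 mm.
- bore (a point): centre of the bore's mouth, on the block's top (60 mm up).
- notch_seat (a point): where the pin's axis stands when parked: near the closed rear end of the notch, at the plate's top surface (60 mm up, 50 mm in front of the bore).
- pin: lock pin, about 0.1 kg: steel shaft 10 mm thick, 40 mm long below the collar; collar 26 mm across and 4 mm thick; on it a red cylindrical grip 20 mm across, 32 mm high. Origin on the axis at the collar's underside, z up along the axis. At the start it stands in the bore, collar on the block's top.
- pin_tip (a point): lower end of the pin's shaft, 40 mm below its origin.
- foot_block: plain grey block 50 x 50 x 40 mm with a green stud (to 60 mm up), fixed on the other flank of the scale; no part in the job.
- tray: low open aluminium tray 150 x 190 x 24 mm standing on the scale's pan (pan top 70 mm up); its rim is 94 mm above the bench. Loose; leave it alone. Origin at its underside.
- jar: small jar, 56 mm wide, 75 mm high, standing behind the lock block or the foot block. Loose; leave it alone. Origin at its underside.
- cup: steel cup, 66 mm wide, 70 mm high, standing behind the other of the two blocks. Loose; leave it alone. Origin at its underside.
- brush: white scrubbing brush 55 x 170 x 44 mm lying beside the scale, to its left. Loose; leave it alone. Origin at its underside.
- bowl: steel bowl, 160 mm wide, 60 mm high, to the right. Loose; leave it alone. Origin at its underside.
- bottle: clear bottle, 70 mm wide, 190 mm high, to the right. Loose; leave it alone. Origin at its underside.
There are look-alikes about, which are no part of the job. What is shaped like the lock_block but orange is not meant.

How it is judged:
By the outcome, as a careful person would: the job done as asked, in the order asked, and still so for the second after the job is handed in, with the robot touching nothing.
It also fails if it takes over 53 s, if anything falls off the work surface, if the arm or the gripper's body presses on something with over 40 N, if the wrist force passes 120 N, or if a joint passes its speed limit or range.

ROBOT

A 7-joint arm with a two-finger parallel gripper is mounted at the origin on the work surface. World frame = base frame: x ahead of the robot, y to its left, z up, the work surface at z = 0. Lengths are in m, angles in rad, forces in N, time in s.
With the tool pointing down it reaches from about 0.4 to 0.85 m from the base axis. Payload 4.4 kg.
Tool frame: the origin (TCP) lies at the very end of the fingers, on their centre line; the grasp point (between the pads) lies 19 mm behind it; z points along the fingers, y is the line along which they close (so a half turn about z gives the same grasp; the last joint's range is limited). The gripper opens to 94 mm and grips with 3 to 60 N. Pads are 16 mm wide; open, the fingers measure 119 mm over their backs; the gripper's body (75 mm by 177 mm) begins 78 mm behind the grasp point.
Start: joints at [-1.332, 0.628, 0.038, 1.517, -0.027, 0.996, -0.02], TCP at [0.195, 0.62, 0.205] pointing down, gripper open.
Joint ranges: [-3.06, 3.06], [-0.37, 2.12], [-1.25, 1.32], [0.18, 2.47], [-1.1, 4.24], [0.23, 1.98], [-2.94, 2.94]. Speed limits (rad/s): [2.57, 2.57, 3.14, 3.14, 3.14, 3.14, 3.14].

INTERFACE

Orientations are given as a unit quaternion [w, x, y, z].
In Python, from workcell import manip, cams, job_done, finder gives the robot as it stands.
- The arm moves only by the tool servo_tool, never from a script. Its argument "rows" is a list that holds one entry, the list of rows, each a list of 7 numbers: the shift along the tool's x, y, z in m, then the turn, a rotation vector about the tool's x, y, z in rad, then the closure, from 0 (fully open) to 1 (shut). In form: [[[dx, dy, dz, ax, ay, az, jaw], ...]]. A call has 1 to 12 rows; each row is the pose to reach, as a shift and turn from the pose commanded when the call began, along the tool's axes at that moment; what a row does not reach only later rows make up. A row lasts 1/8 s, in which the tool goes at most 62.5 mm and 10.7 degrees, less where a joint would pass 70% of its speed; a pose out of reach is approached as far as the arm can. A call with a gripper value outside its range is refused whole. The fingers move at their own pace and stop on an object; the grip force is fixed at half the most. Time passes only in rows, so rows that repeat a pose let the fingers close. It gives the time, the measured TCP pose, the force, the opening and the grip force at its end, in the units of the state.
- manip.state(): the state, without advancing time (a new reading comes with each control period).
- cams.get_image(name): name is "scene" or "side" or "wrist"; returns a dict with "image" (480x640x3 uint8, red, green, blue), "fx", "fy", "cx", "cy" (pixels), "camera_from_world" (4x4, takes a point from world to camera coordinates); the wrist camera has in their place "mount" (4x4, takes a point from camera to tool coordinates, whose origin is the TCP and whose axes are the flange's). Camera axes: x right, y down, z forward; pixel columns grow to the right and rows downward; lengths in m; the calibration is good to about 2 mm. A picture is of the moment at which its call begins: read the wrist's pose just before it. There is no depth.
- job_done(): hands the job in; it is judged then, once.
Trained networks look in the newest picture that a camera, given by its name, has taken for a name from the list of things; names that differ only in an ending like _2 or _b are one class to them, and where a whole thing is asked for, a point or a joint stands for the part that bears it (a point fixed in the world has none). Each returns a list of dicts, best first, with "confidence" (0 to 1); they miss things now and then, are a little off and sometimes report something else, mostly with a low value. They report only what shows in the picture. A call takes as long as a camera call. They do not tell look-alikes from the thing itself.
- finder.recognise(camera, thing): "centre" ([column, row] in pixels, amid what is visible of it).
- finder.trace(camera, thing): "region" (480x640 bool, what is visible of it) and "centre" ([column, row] in pixels, amid what is visible of it).
- finder.mark_of(camera, thing): "centre" ([column, row] in pixels: a listed point, or the origin of a listed thing).
The state is a dict: "time": time; "joint_positions": joint angles; "qvel": joint speeds; "joint_efforts": joint torques, N m; "tcp_pos": TCP position; "ee_rot": TCP orientation; "contact_force": force on the tool from outside, world axes, zero at the start; "moment": the same for the moment, N m; "opening": finger opening in m; "finger_force": force on a finger pad.
Only numpy, scipy, OpenCV 4.12 (cv2) and the standard library are available. Lean on these libraries where they do the work, as an engineer would, in place of code of your own. Each camera call takes 0.05 s, during which the arm holds its last target. There are 200 camera calls.

## Working session

There is one attempt and no reset: what is moved stays moved. The work goes in short steps, Python scripts to look and compute and a tool call to move; the robot and the scene stay as the last step left them, time stands still between calls to the robot, and variables do not carry over. Pictures are saved under pics/ and viewed, at most 10 in all, crops included, and the job is handed in when it is done.

Besides the shell and the picture viewer there is one more tool, called after "Call:" as a command line: name --argument value ..., lists and objects as JSON in quotes. servo_tool: Moves the arm, as the interface text tells. Its arguments: {"type":"object","properties":{"rows":{"type":"array"}},"required":["rows"]}

```bash
mkdir -p pics; ls
cat > h.py <<'E'
import numpy as np, cv2
from scipy.spatial.transform import Rotation as R
from workcell import manip, cams, job_done, finder
def save(cam,n):
    d=cams.get_image(cam); cv2.imwrite(f'pics/{n}.png',d['image'][:,:,::-1]); return d
def ray(d,uv,st=None):
    r=np.array([(uv[0]-d['cx'])/d['fx'],(uv[1]-d['cy'])/d['fy'],1.])
    if 'mount' in d:
        M=np.array(d['mount']); Rt=R.from_quat(np.roll(st['ee_rot'],-1)).as_matrix()
        return Rt@M[:3,3]+np.array(st['tcp_pos']), Rt@M[:3,:3]@r
    C=np.linalg.inv(np.array(d['camera_from_world'])); return C[:3,3],C[:3,:3]@r
def atz(d,uv,z,st=None):
    o,r=ray(d,uv,st); return o+r*(z-o[2])/r[2]
def tri(obs):
    A=np.zeros((3,3));b=np.zeros(3)
    for o,r in obs:
        r=r/np.linalg.norm(r);P=np.eye(3)-np.outer(r,r);A+=P;b+=P@o
    return np.linalg.solve(A,b)
E
python3 - <<'E'
from h import *
np.set_printoptions(precision=4,suppress=True)
D={c:save(c,c+'0') for c in('scene','side')}
Z=dict(scale=0,hood_edge=.192,tare_point=.108,lock_block=0,bore=.06,notch_seat=.06,pin=.06,foot_block=0,tray=.07)
for t,z in Z.items():
    for c,d in D.items():
        for m in finder.mark_of(c,t)[:3]: print(t,c,np.round(m['centre']),round(m['confidence'],2),atz(d,m['centre'],z))
s=manip.state();print({k:np.round(v,4) for k,v in s.items()})
a=np.hstack([D[c]['image'] for c in D])
E
```

```text
pics
scale side [290. 281.] 0.74 [ 0.5533 -0.0297  0.    ]
scale side [260. 222.] 0.27 [0.5571 0.2816 0.    ]
hood_edge scene [336. 245.] 0.97 [ 0.6709 -0.0219  0.192 ]
hood_edge side [329. 207.] 0.55 [ 0.6635 -0.0135  0.192 ]
tare_point scene [394. 237.] 0.34 [0.6278 0.1391 0.108 ]
tare_point side [314. 224.] 0.86 [0.6472 0.0506 0.108 ]
lock_block scene [194. 309.] 0.91 [ 0.6315 -0.3598  0.    ]
lock_block scene [252. 270.] 0.83 [ 0.5578 -0.2017  0.    ]
lock_block side [311. 326.] 0.74 [ 0.5449 -0.2123  0.    ]
lock_block side [373. 357.] 0.7 [ 0.6391 -0.3567  0.    ]
bore scene [190. 298.] 0.7 [ 0.6349 -0.359   0.06  ]
bore scene [249. 253.] 0.67 [ 0.5488 -0.2028  0.06  ]
bore side [311. 304.] 0.82 [ 0.5469 -0.2052  0.06  ]
bore side [373. 337.] 0.72 [ 0.6343 -0.3568  0.06  ]
bore side [330. 206.] 0.51 [0.7517 0.2022 0.06  ]
notch_seat scene [246. 237.] 0.96 [ 0.4977 -0.1996  0.06  ]
notch_seat scene [195. 284.] 0.83 [ 0.6001 -0.3433  0.06  ]
notch_seat side [269. 242.] 0.67 [0.5294 0.0794 0.06  ]
notch_seat side [348. 340.] 0.61 [ 0.5809 -0.3495  0.06  ]
notch_seat side [285. 304
[... 282 characters left out ...]
 0.45 [ 0.555   0.1775 -0.    ]
tray scene [317. 218.] 0.56 [ 0.4955 -0.015   0.07  ]
tray side [270. 260.] 0.79 [ 0.5034 -0.0186  0.07  ]
{'time': np.float64(1.0), 'joint_positions': array([-1.3318,  0.6284,  0.0385,  1.5174, -0.027 ,  0.9963, -0.02  ]), 'qvel': array([ 0.0004,  0.0011, -0.0001,  0.001 ,  0.0007, -0.001 , -0.0004]), 'joint_efforts': array([  0.0001, -54.9597,   1.1431, -18.6946,  -0.0523,   0.0157,
         0.    ]), 'tcp_pos': array([0.1951, 0.6201, 0.2055]), 'ee_rot': array([-0.    ,  0.1519,  0.9884,  0.    ]), 'contact_force': array([-0.161 ,  0.5466, -0.2034]), 'moment': array([-0.0043,  0.0259,  0.0143]), 'finger_force': np.float64(0.0), 'opening': np.float64(0.0943)}
```

View pics/scene0.png

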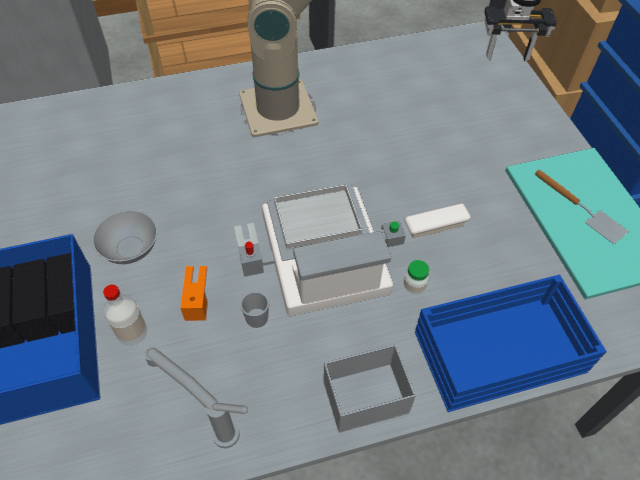

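View pics/side0.png

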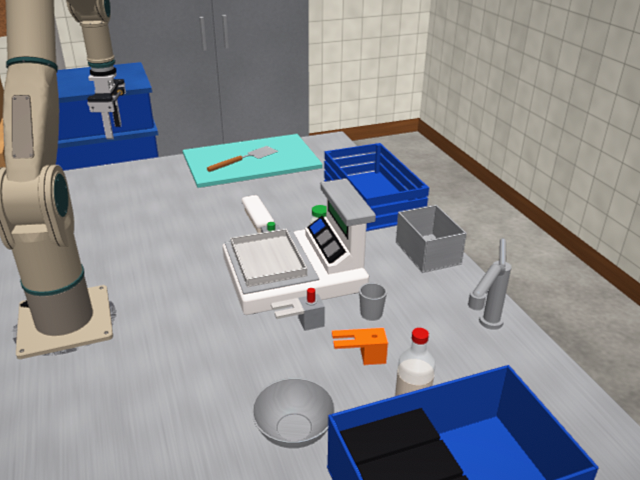

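```bash
cat >> h.py <<'E'
def totool(st,p,Rw=None):
    "shift in tool axes and rotvec to world pose p,Rw"
    Rt=R.from_quat(np.roll(st['ee_rot'],-1))
    return Rt.inv().apply(np.array(p)-st['tcp_pos']), None if Rw is None else (Rt.inv()*R.from_matrix(Rw)).as_rotvec()
E
python3 - <<'E'
from h import *
d=cams.get_image('wrist');print(np.round(d['mount'],3),d['fx'])
s=manip.state()
y=np.deg2rad(88)
Y=np.array([np.cos(y),np.sin(y),0]);Z=np.array([0,0,-1.]);X=np.cross(Y,Z);print(X)
for p in([.42,.35,.33],[.52,-.2,.3]):print(totool(s,p,np.c_[X,Y,Z]))
E
```

```text
[[-0.001 -0.974 -0.228  0.066]
 [ 1.    -0.001  0.    -0.   ]
 [-0.001 -0.228  0.974 -0.178]
 [ 0.     0.     0.     1.   ]] 391.13692818258056
[-0.99939083  0.0348995   0.        ]
(array([-0.29562679, -0.19008834, -0.12451927]), array([ 5.09927806e-05, -3.44036131e-05, -2.69924529e-01]))
(array([-0.55609042, -0.68472022, -0.09455254]), array([ 5.09927806e-05, -3.44036131e-05, -2.69924529e-01]))
```

Call:
servo_tool --rows '[[[-0.296,-0.19,-0.125,0,0,-0.27,0],[-0.296,-0.19,-0.125,0,0,-0.27,0],[-0.296,-0.19,-0.125,0,0,-0.27,0],[-0.296,-0.19,-0.125,0,0,-0.27,0],[-0.296,-0.19,-0.125,0,0,-0.27,0],[-0.296,-0.19,-0.125,0,0,-0.27,0],[-0.53,-0.67,-0.09,0,0,-0.27,0.5],[-0.53,-0.67,-0.09,0,0,-0.27,0.5],[-0.53,-0.67,-0.09,0,0,-0.27,0.5],[-0.53,-0.67,-0.09,0,0,-0.27,0.5],[-0.53,-0.67,-0.09,0,0,-0.27,0.5],[-0.53,-0.67,-0.09,0,0,-0.27,0.5]]]'

```text
time: 2.55
tcp_pos: [0.4761, -0.022, 0.3062]
ee_rot: [0.001, 0.017, 1.0, 0.0]
contact_force: [0.3, 0.3, 0.1]
opening: 0.047
finger_force: 0.0
```

Call:
servo_tool --rows '[[[-0.02,-0.165,0.03,0,0,0,0.5],[-0.02,-0.165,0.03,0,0,0,0.5],[-0.02,-0.165,0.03,0,0,0,0.5],[-0.02,-0.165,0.03,0,0,0,0.5]]]'

```text
time: 3.05
tcp_pos: [0.4891, -0.1897, 0.2754]
ee_rot: [-0.001, 0.021, 1.0, -0.001]
contact_force: [0.9, 1.5, -0.1]
opening: 0.047
finger_force: 0.0
```

Run:
```python
from h import *
np.set_printoptions(precision=4,suppress=True)
s=manip.state();d=save('wrist','w1');print(s['tcp_pos'],s['ee_rot'],np.abs(s['qvel']).max(),s['joint_positions'])
Z=dict(hood_edge=.192,tare_point=.108,lock_block=0,bore=.06,notch_seat=.06,pin=.06,foot_block=0,pin_tip=.02)
for t,z in Z.items():
    for m in finder.mark_of('wrist',t)[:2]: print(t,np.round(m['centre']),round(m['confidence'],2),atz(d,m['centre'],z,s))
for t in finder.trace('wrist','pin')[:2]:
    v,u=np.where(t['region']);print(t['confidence'],u.min(),u.max(),v.min(),v.max(),t['centre'])
```

```text
[ 0.4891 -0.1897  0.2754] [-0.0005  0.0208  0.9998 -0.0008] 0.05980292662922029 [ 0.15    0.3772  0.2324  1.7753 -0.0986  1.0011  1.9491]
lock_block [314. 252.] 0.97 [ 0.5486 -0.2007  0.    ]
lock_block [194. 327.] 0.94 [ 0.6398 -0.3561  0.    ]
bore [314. 265.] 0.89 [ 0.546  -0.1994  0.06  ]
notch_seat [314. 219.] 0.66 [ 0.4968 -0.1964  0.06  ]
notch_seat [315. 266.] 0.61 [ 0.547  -0.1976  0.06  ]
pin [312. 265.] 0.6 [ 0.5457 -0.2013  0.06  ]
foot_block [623. 250.] 0.61 [0.561  0.1707 0.    ]
0.67 304 327 256 286 [313.5, 268.3]
0.39 339 633 116 441 [399.9, 220.3]
```

View pics/w1.png

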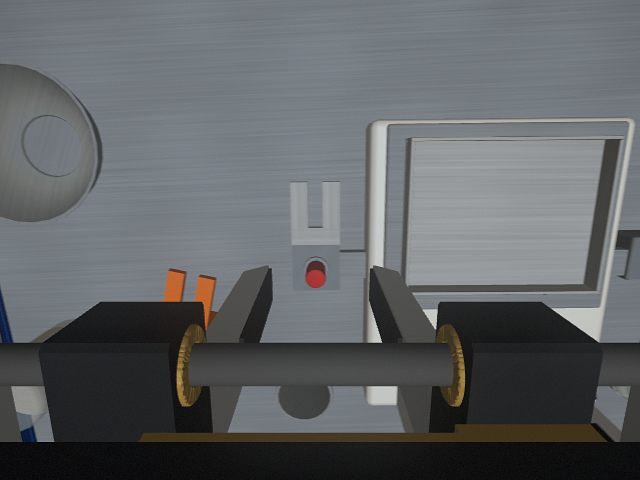

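Run:
```python
from h import *
np.set_printoptions(precision=4,suppress=True)
im=cv2.imread('pics/w1.png').astype(int); s=manip.state();d=cams.get_image('wrist')
b,g,r=im[240:300,290:345].transpose(2,0,1)
m=(r>190)&(g<110)
v,u=np.where(m);print(u.min()+290,u.max()+290,v.min()+240,v.max()+240)
v2,u2=np.where((r>1.8*g)&(r>80));print(u2.min()+290,u2.max()+290,v2.min()+240,v2.max()+240)
print(atz(d,(u.mean()+290,v.mean()+240),.096,s),s['tcp_pos'])
# notch: walls by dark/bright profile
row=im[205,285:345].mean(1);print(row.astype(int))
col=im[175:250,315].mean(1);print(col.astype(int))
for uv in((307,205),(323,205),(315,228),(293,286),(340,286),(290,182),(341,182)):print(uv,atz(d,uv,.06,s))
```

```text
Traceback (most recent call last):
ValueError: zero-size array to reduction operation minimum which has no identity
```

Run:
```python
from h import *
np.set_printoptions(precision=4,suppress=True)
im=cv2.imread('pics/w1.png').astype(int); s=manip.state();d=cams.get_image('wrist')
b,g,r=im[240:300,290:345].transpose(2,0,1)
m=(r>165)&(r>2*g)
print(r.max(),m.sum())
v,u=np.where(m);print(u.min()+290,u.max()+290,v.min()+240,v.max()+240)
print(atz(d,(u.mean()+290,v.mean()+240),.096,s),s['tcp_pos'])
row=im[205,285:345].mean(1);print(row.astype(int))
col=im[175:250,315].mean(1);print(col.astype(int))
for uv in((307,205),(323,205),(315,228),(293,286),(340,286),(290,182),(341,182)):print(uv,atz(d,uv,.06,s))
```

```text
177 161
308 323 270 286
[ 0.5483 -0.1908  0.096 ] [ 0.4902 -0.1851  0.2761]
[132 130 131 130 129 141 153 157 156 159 158 157 154 152 151 153 154 155
 154 154 152 151 140 129 130 132 130 130 129 131 132 131 131 131 132 130
 133 142 154 157 158 159 159 156 154 152 152 154 154 154 155 155 152 151
 146 134 129 130 130 130]
[129 135 133 129 129 130 132 132 128 132 134 133 133 130 133 130 130 130
 128 126 130 132 132 132 132 130 132 133 136 130 132 131 128 132 133 130
 132 131 128 128 130 130 132 129 134 134 131 129 132 130 129 100  74 158
 150 151 154 155 152 153 150 149 150 154 157 162 156 156 155 155 115 118
 119 118 119]
(307, 205) [ 0.4837 -0.1984  0.06  ]
(323, 205) [ 0.4843 -0.1821  0.06  ]
(315, 228) [ 0.5079 -0.1911  0.06  ]
(293, 286) [ 0.5703 -0.217   0.06  ]
(340, 286) [ 0.5721 -0.1669  0.06  ]
(290, 182) [ 0.4599 -0.2144  0.06  ]
(341, 182) [ 0.4617 -0.1633  0.06  ]
```

Call:
servo_tool --rows '[[[-0.057,-0.012,0.05,0,0,0,0.5],[-0.057,-0.012,0.11,0,0,0,0.5],[-0.057,-0.012,0.16,0,0,0,0.5],[-0.057,-0.012,0.16,0,0,0,0.5],[-0.057,-0.012,0.16,0,0,0,0.5],[-0.057,-0.012,0.16,0,0,0,0.5]]]'

```text
time: 4.4
tcp_pos: [0.5485, -0.2004, 0.1188]
ee_rot: [0.002, 0.017, 1.0, -0.001]
contact_force: [-0.7, 0.3, 0.6]
opening: 0.047
finger_force: 0.0
```

Run:
```python
from h import *
np.set_printoptions(precision=4,suppress=True)
s=manip.state();d=save('wrist','w2');print(s['tcp_pos'],s['ee_rot'],np.abs(s['qvel']).max())
im=d['image'].astype(int);r,g,b=im.transpose(2,0,1)
m=(r>165)&(r>2*g);v,u=np.where(m);print(u.min(),u.max(),v.min(),v.max())
print(atz(d,((u.min()+u.max())/2,(v.min()+v.max())/2),.096,s))
for t in('bore','pin','notch_seat','lock_block'):
    for k in finder.mark_of('wrist',t)[:1]: print(t,np.round(k['centre']),round(k['confidence'],2),atz(d,k['centre'],.06 if t!='lock_block' else 0,s))
```

```text
[ 0.5485 -0.2004  0.1188] [ 0.0024  0.0174  0.9998 -0.0007] 0.00968595473554578
71 340 253 321
[ 0.5562 -0.2633  0.096 ]
pin [324. 248.] 0.58 [ 0.5461 -0.1982  0.06  ]
notch_seat [325. 171.] 0.63 [ 0.4983 -0.1959  0.06  ]
lock_block [324. 230.] 0.8 [ 0.5484 -0.1975  0.    ]
```

View pics/w2.png

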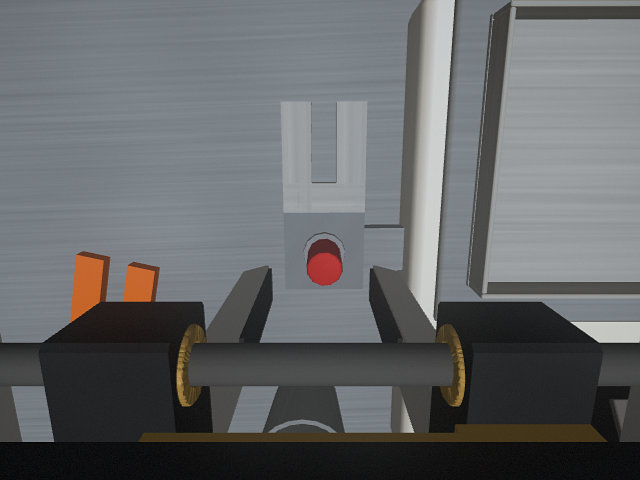

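Run:
```python
from h import *
np.set_printoptions(precision=4,suppress=True)
s=manip.state();d=cams.get_image('wrist');print(s['tcp_pos'])
print('top',atz(d,(325,268.5),.096,s))
for uv in((324,182),(311,110),(337,110),(311,175),(337,175),(284,290),(363,290),(281,101),(367,101)):print(uv,atz(d,uv,.06,s))
```

```text
[ 0.5472 -0.1998  0.1171]
top [ 0.546  -0.1972  0.096 ]
(324, 182) [ 0.5035 -0.196   0.06  ]
(311, 110) [ 0.4621 -0.2021  0.06  ]
(337, 110) [ 0.4626 -0.1872  0.06  ]
(311, 175) [ 0.499  -0.2036  0.06  ]
(337, 175) [ 0.4996 -0.1881  0.06  ]
(284, 290) [ 0.5712 -0.2238  0.06  ]
(363, 290) [ 0.573  -0.1734  0.06  ]
(281, 101) [ 0.4565 -0.219   0.06  ]
(367, 101) [ 0.4583 -0.1699  0.06  ]
```

Call:
servo_tool --rows '[[[0.001,0.0025,0.025,0,0,0,0.5],[0.001,0.0025,0.049,0,0,0,0.5],[0.001,0.0025,0.049,0,0,0,0.5],[0.001,0.0025,0.049,0,0,0,0.5],[0.001,0.0025,0.049,0,0,0,1],[0.001,0.0025,0.049,0,0,0,1],[0.001,0.0025,0.049,0,0,0,1],[0.001,0.0025,0.049,0,0,0,1]]]'

```text
time: 5.7
tcp_pos: [0.546, -0.1973, 0.0673]
ee_rot: [0.0, 0.017, 1.0, -0.0]
contact_force: [-0.5, 0.2, 2.8]
opening: 0.0196
finger_force: 30.0
```

Call:
servo_tool --rows '[[[0,0,-0.01,0,0,0,1],[0,0,-0.022,0,0,0,1],[0,0,-0.034,0,0,0,1],[0,0,-0.046,0,0,0,1],[0,0,-0.056,0,0,0,1],[0,0,-0.056,0,0,0,1],[0,0,-0.056,0,0,0,1]]]'

```text
time: 6.58
tcp_pos: [0.5454, -0.1968, 0.1227]
ee_rot: [-0.0, 0.017, 1.0, 0.0]
contact_force: [0.2, 0.4, -1.6]
opening: 0.0194
finger_force: 30.0
```

Run:
```python
from h import *
np.set_printoptions(precision=4,suppress=True)
s=manip.state();d=save('wrist','w3');print(s['tcp_pos'],s['ee_rot'],s['contact_force'],s['opening'])
```

```text
[ 0.5454 -0.1968  0.1227] [-0.0003  0.0173  0.9998  0.0002] [ 0.1659  0.3668 -1.5859] 0.019419397580818478
```

View pics/w3.png

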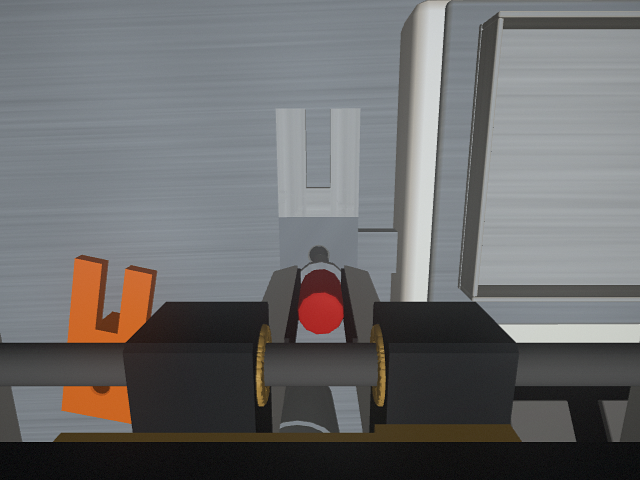

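Run:
```python
from h import *
np.set_printoptions(precision=4,suppress=True)
s=manip.state();d=cams.get_image('wrist');print(s['tcp_pos'])
print('pintop',atz(d,(321.5,312),.1515,s))
for uv in((318.5,187.5),(306,115),(331,115),(306,180),(331,180),(319,254)):print(uv,atz(d,uv,.06,s))
```

```text
[ 0.5454 -0.1969  0.1225]
pintop [ 0.5467 -0.1964  0.1515]
(318.5, 187.5) [ 0.5052 -0.1965  0.06  ]
(306, 115) [ 0.4623 -0.2023  0.06  ]
(331, 115) [ 0.4628 -0.1876  0.06  ]
(306, 180) [ 0.5003 -0.204   0.06  ]
(331, 180) [ 0.5009 -0.1887  0.06  ]
(319, 254) [ 0.5476 -0.1977  0.06  ]
```

Call:
servo_tool --rows '[[[0.017,0,0,0,0,0,1],[0.034,-0.0005,0,0,0,0,1],[0.0495,-0.0005,0,0,0,0,1],[0.0495,-0.0005,0,0,0,0,1],[0.0495,-0.0005,0,0,0,0,1],[0.0495,-0.0005,0.01,0,0,0,1],[0.0495,-0.0005,0.018,0,0,0,1],[0.0495,-0.0005,0.026,0,0,0,1],[0.0495,-0.0005,0.026,0,0,0,1]]]'

```text
time: 7.8
tcp_pos: [0.4956, -0.1957, 0.096]
ee_rot: [-0.001, 0.017, 1.0, 0.0]
contact_force: [-0.4, -0.1, -1.5]
opening: 0.0191
finger_force: 30.0
```

Run:
```python
from h import *
np.set_printoptions(precision=4,suppress=True)
s=manip.state();d=save('wrist','w4');d2=cams.get_image('side');print(s['tcp_pos'],s['ee_rot'],s['contact_force'],s['opening'])
c=d2['image'][265:345,230:350];c=cv2.resize(c,None,fx=6,fy=6,interpolation=cv2.INTER_CUBIC);cv2.imwrite('pics/s4.png',c[:,:,::-1])
```

```text
[ 0.4956 -0.1957  0.096 ] [-0.0009  0.0174  0.9998  0.0003] [-0.4114 -0.1323 -1.4865] 0.019112018213432832
```

View pics/s4.png

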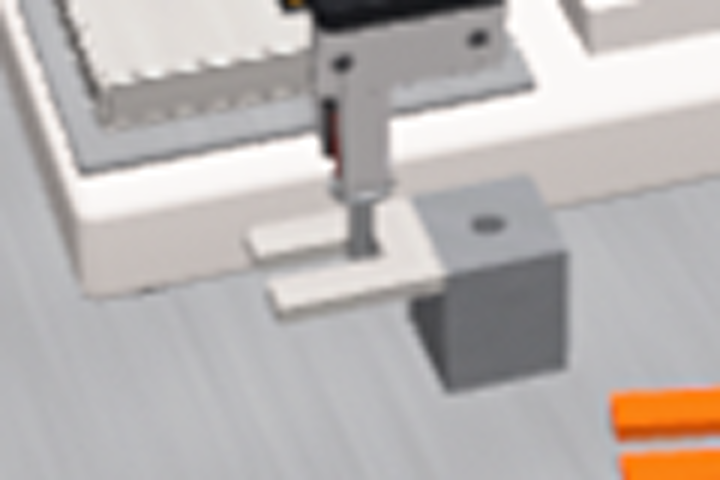

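Call:
servo_tool --rows '[[[-0.001,0,0.01,0,0,0,1],[-0.001,0,0.018,0,0,0,1],[-0.001,0,0.024,0,0,0,1],[-0.001,0,0.0285,0,0,0,1],[-0.001,0,0.0285,0,0,0,1],[-0.001,0,0.0285,0,0,0,1]]]'

```text
time: 8.65
tcp_pos: [0.4973, -0.196, 0.0685]
ee_rot: [0.0, 0.017, 1.0, -0.0]
contact_force: [-0.6, -0.7, -0.4]
opening: 0.0189
finger_force: 30.0
```

Call:
servo_tool --rows '[[[0,0,0.001,0,0,0,1],[0,0,0.001,0,0,0,1],[0,0,0.001,0,0,0,1]]]'

```text
time: 9.02
tcp_pos: [0.4973, -0.1959, 0.0675]
ee_rot: [0.0, 0.017, 1.0, -0.0]
contact_force: [0.4, -0.6, -1.4]
opening: 0.0197
finger_force: 30.0
```

Call:
servo_tool --rows '[[[0,0,0.0005,0,0,0,1],[0,0,0.0005,0,0,0,0.5],[0,0,0.0005,0,0,0,0.5],[0,0,0.0005,0,0,0,0.5],[0,0,-0.03,0,0,0,0.5],[0,0,-0.06,0,0,0,0.5],[0,0,-0.1,0,0,0,0.5],[0,0,-0.14,0,0,0,0.5],[0,0,-0.14,0,0,0,0.5],[0,0,-0.14,0,0,0,0.5],[0,0,-0.14,0,0,0,0.5]]]'

```text
time: 10.4
tcp_pos: [0.4964, -0.1955, 0.2062]
ee_rot: [-0.001, 0.017, 1.0, 0.0]
contact_force: [0.5, 0.0, -0.4]
opening: 0.0469
finger_force: 0.0
```

Run:
```python
from h import *
np.set_printoptions(precision=4,suppress=True)
s=manip.state();d=save('wrist','w5');d2=save('side','s5');print(s['tcp_pos'],s['ee_rot'],s['contact_force'],s['opening'])
c=d2['image'][265:345,230:350];c=cv2.resize(c,(600,400),interpolation=cv2.INTER_CUBIC)[:,:,::-1]
k=cv2.resize(d['image'][160:320,240:400],(400,400))[:,:,::-1]
cv2.imwrite('pics/s5b.png',cv2.resize(np.hstack([c,k]),(800,320)))
for t in('pin','bore','notch_seat'):
    for k in finder.mark_of('wrist',t)[:2]: print(t,np.round(k['centre']),round(k['confidence'],2),atz(d,k['centre'],.06,s))
sc=cams.get_image('scene')
for cam,D in(('scene',sc),('side',d2)):
  for t,z in dict(hood_edge=.192,tare_point=.108,tare_key=.108,print_key=.108,power_key=.108).items():
    for k in finder.mark_of(cam,t)[:2]: print(cam,t,np.round(k['centre'],1),round(k['confidence'],2),atz(D,k['centre'],z))
```

```text
[ 0.4964 -0.1955  0.2062] [-0.0013  0.0174  0.9998  0.0004] [ 0.4718  0.0459 -0.4218] 0.04689348197304514
pin [319. 227.] 0.92 [ 0.498  -0.1966  0.06  ]
bore [319. 280.] 0.66 [ 0.5452 -0.1983  0.06  ]
notch_seat [319. 227.] 0.91 [ 0.4983 -0.1967  0.06  ]
scene hood_edge [336.2 244. ] 0.81 [ 0.6677 -0.0202  0.192 ]
scene hood_edge [392.3 238.1] 0.67 [0.6853 0.1044 0.192 ]Traceback (most recent call last):
  File "<stdin>", line 12, in <module>
ValueError: it knows: bore, bottle, bowl, brush, cup, foot_block, hood_edge, jar, lock_block, notch_seat, pin, pin_tip, scale, tare_point, tray
```

View pics/s5b.png

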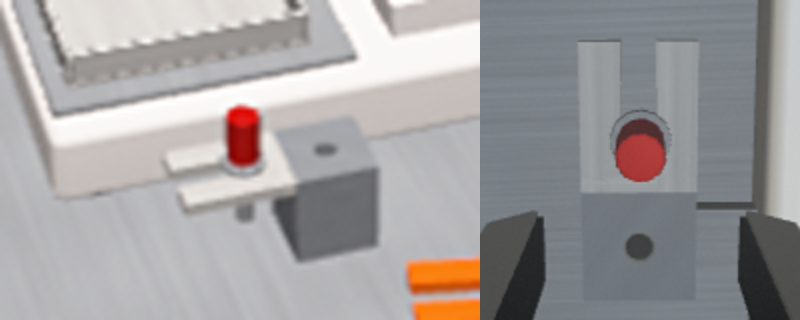

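```bash
cat >> h.py <<'E'
yaw=np.deg2rad(-2.2)
S=R.from_euler('z',yaw).as_matrix()
O=np.array([.554,-.0131,0])
def toS(p): return S.T@(np.array(p)-O)
Zp=S@np.array([.5736,0,-.8192]);Yp=S@np.array([0,1.,0]);RP=np.c_[np.cross(Yp,Zp),Yp,Zp]
T=O+S@np.array([.093,.056,.108])
E
python3 - <<'E'
from h import *
np.set_printoptions(precision=4,suppress=True)
s=manip.state();print(T)
print(totool(s,T-.09*Zp,RP))
E
```

```text
[0.6491 0.0393 0.108 ]
(array([-0.092 ,  0.2405,  0.0255]), array([ 0.0012, -0.6112,  0.0034]))
```

Call:
servo_tool --rows '[[[-0.02,0.05,0,0,-0.15,0,1],[-0.04,0.11,0,0,-0.3,0,1],[-0.06,0.17,0,0,-0.45,0,1],[-0.092,0.24,0.02,0,-0.611,0.003,1],[-0.092,0.24,0.025,0,-0.611,0.003,1],[-0.092,0.24,0.025,0,-0.611,0.003,1],[-0.092,0.24,0.025,0,-0.611,0.003,1],[-0.092,0.24,0.025,0,-0.611,0.003,1]]]'

```text
time: 11.8
tcp_pos: [0.6139, 0.0448, 0.2285]
ee_rot: [0.262, 0.022, 0.965, -0.012]
contact_force: [2.9, 1.6, 0.4]
opening: 0.0007
finger_force: 0.0
```

Run:
```python
from h import *
np.set_printoptions(precision=4,suppress=True)
s=manip.state();d=save('wrist','w6');print(s['tcp_pos'],s['ee_rot'],s['contact_force'],s['opening'],s['joint_positions'])
for k in finder.mark_of('wrist','tare_point')[:3]: print(np.round(k['centre']),round(k['confidence'],2),toS(atz(d,k['centre'],.108,s)))
hsv=cv2.cvtColor(d['image'],cv2.COLOR_RGB2HSV);m=cv2.inRange(hsv,(105,130,60),(125,255,255))
n,l,st,c=cv2.connectedComponentsWithStats(m)
for i in range(1,n):
    if st[i,4]>150: print(st[i],c[i])
print(totool(s,T-.09*Zp,RP))
```

```text
[0.6139 0.0448 0.2285] [ 0.2621  0.0224  0.9647 -0.0117] [2.8728 1.6278 0.3615] 0.0007058505267644615 [-0.7331  0.4539  0.7481  2.1504 -1.1003  0.2333  2.4358]
[ 296  172   50   47 2190] [320.4274 195.0845]
[  396   249   244    94 19367] [529.1189 293.2233]
[ 457  386  173   19 3035] [542.939  394.8386]
(array([ 0.0377, -0.0038,  0.0322]), array([-0.0151, -0.0801, -0.0033]))
```

View pics/w6.png

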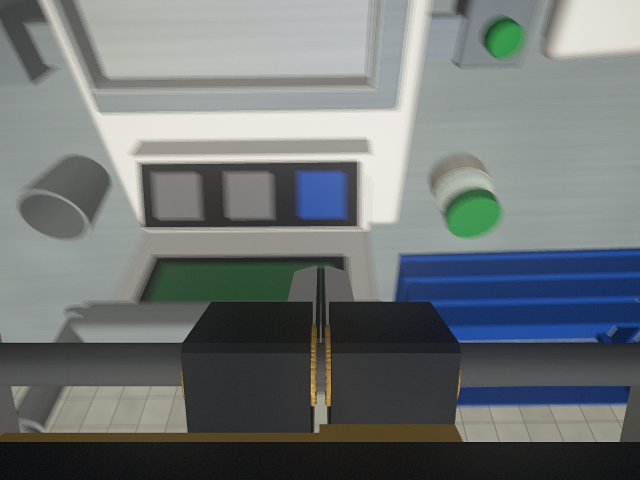

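```bash
cat > kin.py <<'E'
import numpy as np
from scipy.spatial.transform import Rotation as R
from scipy.optimize import least_squares
LO=np.array([-3.06,-.37,-1.25,.18,-1.1,.23,-2.94]);HI=np.array([3.06,2.12,1.32,2.47,4.24,1.98,2.94])
def fk(q,p):
    # p: h,L1,a1,L2,a2,L3,a3 , y offsets b1..b3, yaw0, tool roll
    r=R.identity();x=np.array([0,0,p[0]])
    segs=[(q[0],q[1],p[1],p[2],p[7]),(q[2],q[3],p[3],p[4],p[8]),(q[4],q[5],p[5],p[6],p[9])]
    for a,b,L,ax,by in segs:
        r=r*R.from_euler('z',-a)*R.from_euler('y',b); x=x+r.apply([ax,by,L])
    r=r*R.from_euler('z',-q[6]+p[10])
    return x,r
Q=[([-1.3318,.6284,.0385,1.5174,-.027,.9963,-.02],[.1951,.6201,.2055],[0,.1519,.9884,0]),
   ([.15,.3772,.2324,1.7753,-.0986,1.0011,1.9491],[.4891,-.1897,.2754],[-.0005,.0208,.9998,-.0008]),
   ([-.7331,.4539,.7481,2.1504,-1.1003,.2333,2.4358],[.6139,.0448,.2285],[.2621,.0224,.9647,-.0117])]
def res(p,data):
    o=[]
    for q,x,w in data:
        X,r=fk(q,p);o+=list((X-x)*5);o+=list((R.from_quat(np.roll(w,-1)).inv()*r).as_rotvec())
    o+=list(.003*np.r_[p[2],p[4],p[6],p[7:10]])
    return np.array(o)
E
python3 - <<'E'
from kin import *
import workcell
print([a for a in dir(workcell.manip) if a[0]!='_'])
best=None
for y in(0,np.pi/2,np.pi,-np.pi/2):
    f=least_squares(res,np.r_[.3,.4,0,.4,0,.3,0,0,0,0,y],args=(Q,))
    if best is None or f.cost<best.cost: best=f
print(best.cost,np.round(best.x,4));print(np.round(res(best.x,Q)[:18],4))
np.save('p.npy',best.x)
E
```

```text
['Unreachable', 'state']
3.816449478535359e-08 [ 3.5760e-01  5.5520e-01  2.7000e-03  3.8110e-01  9.0000e-04  3.9200e-01
 -1.7000e-03 -6.6000e-03 -1.3800e-02 -7.6000e-03  1.5709e+00]
[-0.      0.      0.     -0.      0.     -0.0001 -0.     -0.     -0.
  0.      0.0002  0.0001 -0.      0.      0.      0.0001  0.     -0.    ]
```

```bash
cat >> kin.py <<'E'
from h import T,RP,Zp,manip
P=np.load('p.npy')
def ik(x,Rw,q0,w=1e-3):
    f=lambda q:np.r_[(lambda X,r:np.r_[(X-x)*5,(R.from_matrix(Rw).inv()*r).as_rotvec()])(*fk(q,P)),w*(q-q0)]
    return least_squares(f,np.clip(q0,LO+.01,HI-.01),bounds=(LO,HI))
E
python3 - <<'E'
from kin import *
np.set_printoptions(precision=3,suppress=True)
rng=np.random.default_rng(0)
for name,x in(('press',T+.003*Zp),('stand',T-.09*Zp)):
  for fl in(0,1):
    RW=RP if not fl else RP@np.diag([-1,-1,1.])
    sols=[]
    for i in range(60):
        f=ik(x,RW,rng.uniform(LO,HI),1e-4)
        e=np.abs(f.fun[:6]).max();
        if e<2e-3:
            q=f.x;m=np.min(np.minimum(q-LO,HI-q)[:]);sols.append((m,q))
    sols.sort(key=lambda a:-a[0]);print(name,fl,len(sols))
    for m,q in sols[:5]:print(round(m,3),q)
E
```

```text
press 0 33
0.216 [ 0.48   0.876 -0.991  2.254  2.069  0.867 -0.477]
0.216 [ 0.476  0.872 -0.984  2.254  2.072  0.862 -0.482]
0.215 [ 0.442  0.839 -0.916  2.255  2.096  0.809 -0.524]
0.215 [ 0.441  0.838 -0.914  2.255  2.097  0.807 -0.526]
0.215 [ 0.042  0.664 -0.268  2.255  2.528  0.452 -1.083]
press 1 24
0.23 [-0.69   0.833  0.848  2.24   4.     0.585  0.382]
0.229 [-0.582  0.756  0.658  2.241  3.825  0.473  0.603]
0.215 [ 0.035  0.663 -0.258  2.255  2.539  0.448  2.046]
0.214 [ 0.247  0.719 -0.58   2.256  2.269  0.593  2.371]
0.214 [ 0.235  0.715 -0.562  2.256  2.281  0.583  2.355]
stand 0 38
0.133 [ 0.535  0.65  -1.065  2.337  1.892  0.758 -0.442]
0.132 [ 0.428  0.569 -0.869  2.338  1.963  0.621 -0.531]
0.131 [ 0.39   0.548 -0.806  2.339  1.99   0.583 -0.563]
0.131 [ 0.379  0.543 -0.789  2.339  1.998  0.573 -0.572]
0.131 [ 0.362  0.534 -0.761  2.339  2.011  0.557 -0.587]
stand 1 31
0.132 [ 0.468  0.594 -0.938  2.338  1.936  0.666  2.644]
0.132 [ 0.405  0.556 -0.831  2.338  1.979  0.598  2.592]
0.13 [ 0.258  0.495 -0.601  2.34   2.094  0.474  2.461]
0.13 [ 0.205  0.481 -0.523  2.34   2.142  0.439  2.409]
0.13 [ 0.106  0.46  -0.38   2.34   2.245  0.38   2.299]
```

```bash
cat >> kin.py <<'E'
from h import S
RD=S@np.diag([-1.,1,-1])
def tilt(th,ph):
    "tool z leaning th (deg) from down toward scale-frame azimuth ph (deg), no twist"
    th,ph=np.deg2rad([th,ph]);a=np.array([-np.sin(ph),np.cos(ph),0])  # tool-down leaning toward ph
    return S@R.from_rotvec(-a*th).as_matrix()@np.diag([-1.,1,-1])
def err(q,x,Rw):
    X,r=fk(q,P);return np.r_[x-X,(R.from_matrix(Rw)*r.inv()).as_rotvec()]
def sim(q,x,Rw,n=60):
    q=q.copy()
    for _ in range(n):
        e=err(q,x,Rw);J=np.array([-(err(q+1e-5*d,x,Rw)-e)/1e-5 for d in np.eye(7)]).T
        e[:3]=e[:3]*min(1,.01/(np.linalg.norm(e[:3])+1e-9));e[3:]=e[3:]*min(1,.03/(np.linalg.norm(e[3:])+1e-9))
        q=np.clip(q+J.T@np.linalg.solve(J@J.T+1e-4*np.eye(6),e),LO,HI)
    return q
E
python3 - <<'E'
from kin import *
np.set_printoptions(precision=3,suppress=True)
print(tilt(35,0)-RP)
q0=np.array(manip.state()['joint_positions'])
for H in(.30,.36):
  q=q0
  print('H',H)
  for x,th,ph in(([.56,0,H],0,0),([.56,0,H],25,-90),([.56,0,H],40,-90),([.56,0,H],45,-60),([.56,0,H],45,-30),([.56,0,H],35,0),(T-.09*Zp,35,0),(T,35,0)):
    x=np.array(x);q=sim(q,x,tilt(th,ph),120);print(th,ph,q,np.round(np.abs(err(q,x,tilt(th,ph))).max(),4))
E
```

```text
[[ 0.  0. -0.]
 [-0.  0.  0.]
 [ 0.  0.  0.]]
H 0.3
0 0 [-0.686  0.617  1.093  1.642 -0.574  1.242  2.057] 0.0
25 -90 [-0.98   0.814  1.274  1.619 -0.363  1.187  1.813] 0.0
40 -90 [-1.077  0.971  1.32   1.598 -0.247  1.188  1.683] 0.0
45 -60 [-1.309  0.839  1.32   1.972 -0.092  0.636  1.382] 0.0
45 -30 [-1.558  0.629  1.32   2.47  -0.232  0.23   1.371] 0.2299
35 0 [-1.263  0.115  1.149  2.47  -0.308  0.23   1.693] 0.2062
35 0 [ 0.3    0.353 -0.514  2.379 -1.1    0.23   2.94 ] 0.5851
35 0 [ 0.738  0.453 -1.159  2.47  -1.1    0.23   2.94 ] 0.7919
H 0.36
0 0 [-0.705  0.574  1.14   1.539 -0.528  1.369  2.013] 0.0
25 -90 [-0.988  0.756  1.307  1.527 -0.305  1.302  1.803] 0.0
40 -90 [-1.077  0.885  1.32   1.522 -0.157  1.282  1.663] 0.0
45 -60 [-1.339  0.714  1.32   1.9    0.082  0.758  1.287] 0.0
45 -30 [-1.516  0.549  1.32   2.228  0.279  0.254  0.915] 0.0576
35 0 [-0.936  0.072  0.896  2.179 -0.002  0.308  1.476] 0.0
35 0 [-0.979  0.267  0.466  2.47  -0.819  0.23   1.848] 0.3963
35 0 [ 0.433  0.434 -0.829  2.47  -1.1    0.23   2.94 ] 0.7671
```

Run:
```python
from kin import *
np.set_printoptions(precision=3,suppress=True)
q=np.array(Q[0][0]);RT=R.from_quat([.0175,.99985,0,0]).as_matrix()
for x in([.42,.35,.33],[.4761,-.022,.3062],[.4891,-.1897,.2754]):q=sim(q,np.array(x),RT,150)
print('w1 sim',q,'real',np.array(Q[1][0]))
for x in([.546,-.197,.067],[.496,-.196,.068],[.496,-.196,.206]):q=sim(q,np.array(x),RT,150)
print('w5 sim',q)
x0,r0=fk(q,P)
for sx,a in(([-.02,.05,0],-.15),([-.04,.11,0],-.3),([-.06,.17,0],-.45),([-.092,.24,.02],-.611)):
  q=sim(q,x0+r0.apply(sx),(r0*R.from_rotvec([0,a,.003])).as_matrix(),40);print(q)
print(manip.state()['joint_positions'])
```

```text
w1 sim [ 0.146  0.377  0.239  1.776 -0.104  1.001  1.962] real [ 0.15   0.377  0.232  1.775 -0.099  1.001  1.949]
w5 sim [ 0.173  0.469  0.22   1.846 -0.133  0.841  1.994]
[ 0.111  0.401  0.187  1.981 -0.186  0.627  1.954]
[ 0.009  0.354  0.158  2.116 -0.235  0.387  1.887]
[-0.188  0.294  0.157  2.377 -0.327  0.23   1.811]
[-0.46   0.284  0.215  2.47  -0.397  0.23   1.682]
[-0.746  0.455  0.743  2.149 -1.099  0.235  2.437]
```

```bash
cat > plan.py <<'E'
from kin import *
from math import cos,sin
def rz(a):c,s=cos(a),sin(a);return np.array([[c,-s,0],[s,c,0],[0,0,1]])
def ry(a):c,s=cos(a),sin(a);return np.array([[c,0,s],[0,1,0],[-s,0,c]])
def fj(q):
    r=np.eye(3);x=np.array([0,0,P[0]]);A=[];O=[]
    for k in range(3):
        A.append(-r[:,2]);O.append(x);r=r@rz(-q[2*k]);A.append(r[:,1]);O.append(x)
        r=r@ry(q[2*k+1]);x=x+r@np.array([P[2+2*k],P[7+k],P[1+2*k]])
    A.append(-r[:,2]);O.append(x);r=r@rz(-q[6]+P[10])
    A=np.array(A);return x,r,np.r_[np.cross(A,x-np.array(O)).T,A.T]
def rv(M):
    v=np.array([M[2,1]-M[1,2],M[0,2]-M[2,0],M[1,0]-M[0,1]])/2;s=np.linalg.norm(v)
    return v*(np.arctan2(s,(np.trace(M)-1)/2)/s) if s>1e-9 else v
def go(q,x1,R1,rec=None):
    "straight pose interpolation tracked by pinv; returns q, min limit margin, min z"
    x0,r0,_=fj(q);w=R.from_matrix(r0.T@R1).as_rotvec()
    n=int(max(np.linalg.norm(x1-x0)/.02,np.linalg.norm(w)/.06))+1;m=9
    for i in range(1,n+1):
        xt=x0+(x1-x0)*i/n;Rt=r0@R.from_rotvec(w*i/n).as_matrix()
        for _ in range(2):
            x,r,J=fj(q);q=q+J.T@np.linalg.solve(J@J.T+1e-6*np.eye(6),np.r_[xt-x,rv(Rt@r.T)])
        m=min(m,np.minimum(q-LO,HI-q).min())
        if m<.03: return q,m
    return q,m
E
cat > search.py <<'E'
from plan import *
from multiprocessing import Pool
q0=np.array([-.7331,.4539,.7481,2.1504,-1.1003,.2333,2.4358]); q0=np.clip(q0,LO+.035,HI-.035)
def rollm(M,a):return M@rz(np.deg2rad(a))
def trial(seed):
    g=np.random.default_rng(seed);best=None
    for _ in range(250):
        w=[]
        k=g.integers(2,5)
        for i in range(k):
            w.append((*g.uniform([.42,-.3,.27],[.68,.25,.42]),0 if i==0 else g.uniform(10,60),g.uniform(-170,10),g.choice([0,g.uniform(-170,170)])))
        q=q0;M=9;ok=True
        for a in w:
            q,m=go(q,np.array(a[:3]),rollm(tilt(a[3],a[4]),a[5]))
            M=min(M,m)
            if m<.03: ok=False;break
        if not ok: continue
        for fr in(0,180):
            qq=q;MM=M;ee=[]
            for x in(T+np.array([-.08,0,.14]),T-.09*Zp,T,T+.006*Zp):
                qq,m=go(qq,x,rollm(tilt(35,0),fr));MM=min(MM,m)
                if m<.03: break
            else:
                sc=MM-.01*len(w)
                if best is None or sc>best[0]: best=(sc,MM,fr,np.round(w,3).tolist(),np.round(qq,3).tolist())
    return best
if __name__=='__main__':
    with Pool() as p: r=[b for b in p.map(trial,range(48)) if b]
    r.sort(key=lambda b:-b[0])
    for b in r[:6]:print(b)
E
export OMP_NUM_THREADS=1; nproc; time timeout 500 python3 search.py
```

```text
1
real	1m10.947s
user	4m26.692s
sys	0m0.262s
```

```bash
cat > search2.py <<'E'
from plan import *
import sys,pickle,time
q0=np.array([-.7331,.4539,.7481,2.1504,-1.1003,.2333,2.4358]); q0=np.clip(q0,LO+.035,HI-.035)
def rollm(M,a):return M@rz(np.deg2rad(a))
def trial(seed,tend):
    g=np.random.default_rng(seed);best=None;n=[0]*4
    while time.time()<tend:
        xa=g.uniform([.42,-.3,.28],[.62,.1,.42]);r=g.uniform(0,250);th=g.uniform(-20,25)
        W=[(xa,tilt(0,0)),(xa,rollm(tilt(0,0),r/2)),(xa,rollm(tilt(th,0),r))]
        q=q0;M=9
        for x,Rw in W:
            q,m=go(q,x,Rw);M=min(M,m)
            if m<.03:break
        n[0]+=1
        if m<.03: continue
        n[1]+=1
        for _ in range(6):
            qM=np.array([q[0]+g.uniform(-.3,.6),g.uniform(.1,.7),g.uniform(-1,.2),g.uniform(1.7,2.35),g.uniform(1,2.8),g.uniform(.3,.9),q[6]+g.uniform(.5,2.8)])
            if qM[6]>2.9 : continue
            path=[fj(q+(qM-q)*t) for t in np.linspace(0,1,7)[1:]]
            if min(p[0][2] for p in path)<.24 or max(p[0][0] for p in path)>.68: continue
            q2=q;M2=M;W2=list(W)
            for p in path:
                q2,m=go(q2,p[0],p[1]);M2=min(M2,m);W2.append(p[:2])
                if m<.03:break
            if m<.03: continue
            n[2]+=1
            for fr in(0,180):
                qq=q2;MM=M2;W3=list(W2)
                for x in(T+np.array([-.08,0,.14]),T-.09*Zp,T,T+.006*Zp):
                    Rw=rollm(tilt(35,0),fr);qq,m=go(qq,x,Rw);MM=min(MM,m);W3.append((x,Rw))
                    if m<.03:break
                else:
                    n[3]+=1;sc=MM-(.03 if fr else 0)
                    if best is None or sc>best[0]:best=(sc,MM,fr,r,th,q,q2,qq,W3)
    return best,n
if __name__=='__main__':
    from multiprocessing import Pool
    te=time.time()+200
    with Pool(4) as p: R_=p.starmap(trial,[(i,te) for i in range(4)])
    print([n for _,n in R_])
    b=[b for b,_ in R_ if b];b.sort(key=lambda a:-a[0])
    np.set_printoptions(precision=3,suppress=True)
    for k in b:print(*k[:8])
    if b:pickle.dump(b,open('plan.pkl','wb'))
E
OMP_NUM_THREADS=1 python3 search2.py
```

```text
[[10101, 1454, 42, 0], [10034, 1490, 32, 0], [9787, 1392, 31, 0], [9717, 1400, 34, 0]]
```

```bash
cat > search3.py <<'E'
from search2 import *
def trial3(seed,tend):
    g=np.random.default_rng(seed);n=[0]*5;best=None;F=[]
    X=[T+np.array([-.08,0,.14]),T-.09*Zp,T,T+.006*Zp]
    k=0
    while len(F)<40 and k<300:
        k+=1;fr=int(g.choice([0,180]));Rw=rollm(tilt(35,0),fr)
        f=ik(X[3],Rw,g.uniform(LO,HI),1e-4)
        if np.abs(f.fun[:6]).max()>2e-3: continue
        q=f.x;M=9
        for x in X[2::-1]:
            q,m=go(q,x,Rw);M=min(M,m)
            if m<.03:break
        if m>=.03:F.append((M,fr,q))
        elif x is not X[2] and M>=-1: 
            pass
    n[4]=len(F)
    if not F:return best,n,F
    while time.time()<tend:
        xa=g.uniform([.42,-.3,.26],[.62,.15,.42]);r=g.uniform(-60,280);th=g.uniform(-20,25)
        W=[(xa,tilt(0,0)),(xa,rollm(tilt(0,0),r/2)),(xa,rollm(tilt(th,0),r))]
        q=q0;M=9
        for x,Rw in W:
            q,m=go(q,x,Rw);M=min(M,m)
            if m<.03:break
        n[0]+=1
        if m<.03:continue
        n[1]+=1
        for i in g.choice(len(F),min(8,len(F)),False):
            _,fr,qM=F[i]
            path=[fj(q+(qM-q)*t) for t in np.linspace(0,1,9)[1:]]
            if min(p[0][2] for p in path)<.2 or max(p[0][0] for p in path)>.68:continue
            q2=q;M2=M;W2=list(W)
            for p in path:
                q2,m=go(q2,p[0],p[1]);M2=min(M2,m);W2.append(p[:2])
                if m<.03:break
            if m<.03:continue
            n[2]+=1
            Rw=rollm(tilt(35,0),fr)
            for x in X[1:]:
                q2,m=go(q2,x,Rw);M2=min(M2,m);W2.append((x,Rw))
                if m<.03:break
            else:
                n[3]+=1;sc=M2-(.03 if fr else 0)
                if best is None or sc>best[0]:best=(sc,M2,fr,r,th,q,qM,q2,W2)
    return best,n,F
if __name__=='__main__':
    from multiprocessing import Pool
    te=time.time()+130
    with Pool(4) as p:R_=p.starmap(trial3,[(i,te) for i in range(4)])
    np.set_printoptions(precision=3,suppress=True)
    print([n for _,n,_ in R_])
    for f in sorted(R_[0][2],key=lambda f:-f[0])[:5]:print(f)
    b=[b for b,_,_ in R_ if b];b.sort(key=lambda a:-a[0])
    for k in b:print(*k[:8])
    if b:pickle.dump(b,open('plan.pkl','wb'))
E
OMP_NUM_THREADS=1 python3 search3.py
```

```text
[[0, 0, 0, 0, 27], [0, 0, 0, 0, 23], [0, 0, 0, 0, 22], [0, 0, 0, 0, 27]]
(np.float64(0.13167961726723787), 0, array([ 0.592,  0.41 , -1.05 ,  2.329,  1.648,  0.55 , -0.257]))
(np.float64(0.13166373929411002), 0, array([ 0.59 ,  0.409, -1.047,  2.329,  1.649,  0.548, -0.258]))
(np.float64(0.13158840639476477), 0, array([ 0.582,  0.404, -1.033,  2.329,  1.65 ,  0.54 , -0.26 ]))
(np.float64(0.13139244054059196), 0, array([ 0.631,  0.437, -1.119,  2.328,  1.64 ,  0.596, -0.247]))
(np.float64(0.13133722229459677), 0, array([ 0.555,  0.389, -0.988,  2.33 ,  1.656,  0.513, -0.267]))
```

```bash
sed -e '/^    k=0$/,/^            pass$/d' -e 's/^    n\[4\]=len(F)/    F=FF;n[4]=len(F)/' search3.py > search4.py
python3 - <<'E'
s=open('search4.py').read()
s=s.replace("def trial3","""def fam():
    X=[T+np.array([-.08,0,.14]),T-.09*Zp,T,T+.006*Zp];F=[]
    for fr,q in((0,[.48,.876,-.991,2.254,2.069,.867,-.477]),(180,[.035,.663,-.258,2.255,2.539,.448,2.046])):
        Rw=rollm(tilt(35,0),fr)
        for sg in(1,-1):
            qq=np.array(q);ns0=None
            for it in range(60):
                J=fj(qq)[2];ns=np.linalg.svd(J)[2][6]
                ns=ns*(sg if ns0 is None and ns[2]>0 or ns0 is None and False else 1) if ns0 is None else ns*np.sign(ns@ns0)
                if ns0 is None: ns=ns*np.sign(ns[2])*sg
                ns0=ns
                qq=qq+.04*ns
                x,r,J=fj(qq);qq=qq+J.T@np.linalg.solve(J@J.T+1e-6*np.eye(6),np.r_[X[3]-x,rv(Rw@r.T)])
                if np.minimum(qq-LO,HI-qq).min()<.03:break
                p=qq;M=9
                for x in X[2::-1]:
                    p,m=go(p,x,Rw);M=min(M,m)
                    if m<.03:break
                else:F.append((M,fr,p))
    return F
FF=fam()
def trial3""",1)
open('search4.py','w').write(s)
E
OMP_NUM_THREADS=1 timeout 300 python3 search4.py
```

```text
[[3177, 689, 0, 0, 37], [3065, 703, 0, 0, 37], [3085, 703, 0, 0, 37], [2985, 696, 0, 0, 37]]
(np.float64(0.1319031874512917), 0, array([ 0.615,  0.425, -1.09 ,  2.329,  1.643,  0.576, -0.252]))
(np.float64(0.1316675203084996), 0, array([ 0.591,  0.409, -1.047,  2.329,  1.649,  0.548, -0.258]))
(np.float64(0.13142837737619617), 0, array([ 0.565,  0.394, -1.005,  2.329,  1.654,  0.522, -0.264]))
(np.float64(0.131186942882215), 0, array([ 0.538,  0.38 , -0.962,  2.33 ,  1.66 ,  0.498, -0.271]))
(np.float64(0.13094447483235783), 0, array([ 0.51 ,  0.367, -0.919,  2.33 ,  1.666,  0.474, -0.278]))
```

```bash
cat > search5.py <<'E'
from search2 import *
n0=-Zp
def trial5(seed,tend):
    g=np.random.default_rng(seed);best=None;n=[0,0]
    while time.time()<tend:
        W=[]
        for i in range(g.integers(1,4)):
            W.append((g.uniform([.42,-.3,.25],[.75,.35,.40]),rollm(tilt(0,0) if i==0 else tilt(g.uniform(0,25),g.uniform(-90,90)),g.uniform(-90,90))))
        th,ph,ro=g.uniform(15,35),g.uniform(-35,35),g.uniform(-20,20);Rw=rollm(tilt(th,ph),ro)
        Z=Rw[:,2];dev=np.rad2deg(np.arccos(Z@Zp))
        if best is not None and dev>best[0]+8: continue
        W+=[(T-.09*Z+[0,0,.03],Rw),(T,Rw),(T+.006*Z,Rw)]
        q=q0;M=9;n[0]+=1
        for x,r in W:
            q,m=go(q,x,r);M=min(M,m)
            if m<.03:break
        else:
            n[1]+=1
            sc=dev+len(W)-10*min(M,.2)+.1*abs(ro)
            if best is None or sc<best[0]:best=(sc,dev,th,ph,ro,M,q,W)
    return best,n
if __name__=='__main__':
    from multiprocessing import Pool
    te=time.time()+100
    with Pool(4) as p:R_=p.starmap(trial5,[(i,te) for i in range(4)])
    np.set_printoptions(precision=3,suppress=True)
    print([n for _,n in R_]);b=[b for b,_ in R_ if b];b.sort(key=lambda a:a[0])
    for k in b:print(*k[:7])
    pickle.dump(b,open('plan5.pkl','wb'))
E
OMP_NUM_THREADS=1 python3 search5.py
```

```text
[[4495, 379], [4384, 346], [4577, 388], [4418, 356]]
17.840855912003075 13.991901320308944 22.893340120994495 -14.879468630001742 1.7071369795514073 0.03217591062610081 [-0.623  0.742  0.641  2.005 -1.068  0.263  2.315]
18.356770214971952 14.737861160997136 22.30737171300897 -16.078104680449318 -2.225705725598427 0.06036615185850258 [-0.641  0.754  0.672  1.992 -1.04   0.294  2.351]
18.35871927224363 13.94533239262346 22.206727261230267 -11.95559832286932 -7.239065878745592 0.031051970825438896 [-0.58   0.726  0.596  2.002 -1.039  0.261  2.46 ]
18.768866281751684 15.294658934483127 22.02939884371191 -17.49908997154519 -2.7541947237906648 0.0801212125110509 [-0.656  0.763  0.691  1.983 -1.012  0.31   2.328]search5.py:10: RuntimeWarning: invalid value encountered in arccos
  Z=Rw[:,2];dev=np.rad2deg(np.arccos(Z@Zp))
search5.py:10: RuntimeWarning: invalid value encountered in arccos
  Z=Rw[:,2];dev=np.rad2deg(np.arccos(Z@Zp))
search5.py:10: RuntimeWarning: invalid value encountered in arccos
  Z=Rw[:,2];dev=np.rad2deg(np.arccos(Z@Zp))
search5.py:10: RuntimeWarning: invalid value encountered in arccos
  Z=Rw[:,2];dev=np.rad2deg(np.arccos(Z@Zp))
```

Run:
```python
from plan import *
import pickle
from h import *
np.set_printoptions(precision=3,suppress=True)
s=manip.state();d=cams.get_image('wrist');print(s['tcp_pos'],s['joint_positions'],s['time'])
s6=dict(tcp_pos=np.array([.6139,.0448,.2285]),ee_rot=np.array([.2621,.0224,.9647,-.0117]))
for dz in(-.005,0,.005):
    o,r=ray(d,(320.4,195.1),s6);n=-Zp;p=o+r*(((T+[0,0,dz])-o)@n)/(r@n);print(dz,toS(p),p)
im=d['image'];hsv=cv2.cvtColor(im,cv2.COLOR_RGB2HSV);m=cv2.inRange(hsv[:240,270:400],(105,130,60),(125,255,255));v,u=np.where(m);c=(u.mean()+270,v.mean());print(c)
o,r=ray(d,c,s);p=o+r*((T-o)@n)/(r@n);print('now',toS(p))
for b in pickle.load(open('plan5.pkl','rb')):
    print('--',b[1:6]);q=s['joint_positions']
    for x,Rw in b[7]:
        q,m=go(np.clip(q,LO+.032,HI-.032),x,Rw);print(x,R.from_matrix(Rw).as_quat(),m,q)
```

```text
[0.613 0.056 0.227] [-0.746  0.455  0.743  2.149 -1.099  0.235  2.437] 11.9
-0.005 [0.097 0.058 0.106] [0.653 0.042 0.106]
0 [0.095 0.058 0.109] [0.651 0.042 0.109]
0.005 [0.092 0.059 0.113] [0.648 0.042 0.113]
(np.float64(301.00324976787374), np.float64(194.91272051996285))
now [0.093 0.055 0.108]
-- (np.float64(13.991901320308944), 22.893340120994495, -14.879468630001742, 1.7071369795514073, np.float64(0.03217591062610081))
[0.689 0.273 0.329] [-0.468  0.884  0.     0.   ] 0.11210911276041316 [-0.709  0.794  0.734  1.014 -0.499  1.492  2.443]
[0.616 0.05  0.221] [ 0.033  0.98  -0.052  0.192] 0.2922090077006726 [-0.908  0.618  1.021  1.994 -0.808  0.524  2.077]
[0.649 0.039 0.108] [ 0.033  0.98  -0.052  0.192] 0.04089469637153753 [-0.638  0.736  0.661  2.007 -1.059  0.276  2.306]
[0.651 0.039 0.102] [ 0.033  0.98  -0.052  0.192] 0.029616901537592666 [-0.624  0.743  0.642  2.005 -1.07   0.264  2.317]
-- (np.float64(14.737861160997136), 22.30737171300897, -16.078104680449318, -2.225705725598427, np.float64(0.06036615185850258))
[0.597 0.075 0.378] [0.242 0.97  0.    0.   ] 0.083962655
[... 942 characters left out ...]
 0.98  -0.055  0.184] 0.031689587371457856 [-0.581  0.726  0.597  2.002 -1.041  0.262  2.461]
-- (np.float64(15.294658934483127), 22.02939884371191, -17.49908997154519, -2.7541947237906648, np.float64(0.0801212125110509))
[0.576 0.047 0.351] [0.109 0.994 0.    0.   ] 0.15101541986155498 [-0.765  0.625  1.158  1.506 -0.577  1.388  1.781]
[0.617 0.051 0.221] [-0.005  0.982 -0.065  0.18 ] 0.15523571778361678 [-0.916  0.636  1.037  1.966 -0.773  0.561  2.115]
[0.649 0.039 0.108] [-0.005  0.982 -0.065  0.18 ] 0.09237692582686155 [-0.669  0.757  0.71   1.986 -1.004  0.322  2.319]
[0.651 0.039 0.102] [-0.005  0.982 -0.065  0.18 ] 0.0810485612749213 [-0.656  0.763  0.693  1.983 -1.015  0.311  2.33 ]
```

```bash
cat > fin.py <<'E'
from plan import *
from search2 import rollm
from h import *
Tc=O+S@np.array([.093-.005,.056,.108-.0035]);n=-Zp
def RF(th,ph,ro):return rollm(tilt(th,ph),ro)
def up(th):  # body corner clearance to hood edge x
    t=np.deg2rad(th);return .021+.005-(-.097*np.sin(t)+.037*np.cos(t))
E
python3 - <<'E'
from fin import *
np.set_printoptions(precision=4,suppress=True)
s=manip.state();q00=np.clip(s['joint_positions'],LO+.031,HI-.031)
for th,ph,ro in((22,-16,-2),(22,-10,-2),(21,-5,-2),(23,-20,-5),(24,-20,-10),(24,-25,-10),(23,-16,-15)):
    q=q00;mm=[]
    for k in(.07,.008,-.006):
        q,m=go(q,Tc+k*n,RF(th,ph,ro));mm.append(round(m,3))
        if m<.03:break
    Z=RF(th,ph,ro)[:,2];print(th,ph,ro,mm,q,'dev',np.degrees(np.arccos(Z@Zp)),up(th))
print(totool(s,Tc+.07*n,RF(22,-16,-2)))
E
```

```text
22 -16 -2 [np.float64(0.065), np.float64(0.039), np.float64(0.019)] [-0.6517  0.7624  0.6895  1.9977 -1.0808  0.3069  2.3844] dev 14.961507561769515 0.028031036942372335
22 -10 -2 [np.float64(0.05), np.float64(0.01)] [-0.6389  0.6882  0.6818  2.0432 -1.0903  0.3122  2.4276] dev 13.794077420558349 0.028031036942372335
21 -5 -2 [np.float64(0.046), np.float64(0.028)] [-0.6289  0.6557  0.698   2.0491 -1.072   0.3617  2.4331] dev 14.171623223766607 0.02621921532549766
23 -20 -5 [np.float64(0.06), np.float64(0.07), np.float64(0.055)] [-0.6847  0.7738  0.706   2.0001 -1.0444  0.2849  2.3823] dev 15.272347620774728 0.02984223988571926
24 -20 -10 [np.float64(0.046), np.float64(0.018)] [-0.6954  0.7397  0.6943  2.0303 -1.0131  0.2477  2.4421] dev 14.62238475957166 0.03165227244557639
24 -25 -10 [np.float64(0.054), np.float64(0.065), np.float64(0.05)] [-0.7314  0.796   0.7417  1.9945 -0.9798  0.2799  2.3816] dev 16.296630431538357 0.03165227244557639
23 -16 -15 [np.float64(0.046), np.float64(0.016)] [-0.6392  0.7155  0.6388  2.0292 -1.0003  0.246   2.5402] dev 14.18283621612758 0.02984223988571926
(array([ 0.0405, -0.0103,  0.0526]), array([ 0.0903,  0.1608, -0.0551]))
```

Run:
```python
from fin import *
np.set_printoptions(precision=4,suppress=True)
s=manip.state();print(totool(s,Tc+.07*n,RF(23,-20,-5)))
```

```text
(array([ 0.0405, -0.0103,  0.0526]), array([ 0.1167,  0.1562, -0.1154]))
```

Call:
servo_tool --rows '[[[0.01,-0.003,0.0,0.06,0.08,-0.06,1],[0.02,-0.01,0.01,0.117,0.156,-0.115,1],[0.02,-0.01,0.01,0.117,0.156,-0.115,1],[0.02,-0.01,0.01,0.117,0.156,-0.115,1]]]'

```text
time: 12.45
tcp_pos: [0.6, 0.0353, 0.2095]
ee_rot: [0.183, -0.018, 0.98, -0.08]
contact_force: [-0.0, -0.5, 0.9]
opening: 0.0004
finger_force: 0.0
```

Run:
```python
from fin import *
np.set_printoptions(precision=4,suppress=True)
s=manip.state();print(s['tcp_pos'],s['joint_positions'],s['contact_force'],s['qvel']);print(totool(s,Tc+.07*n,RF(23,-20,-5)))
```

```text
[0.6    0.0353 0.2095] [-0.9202  0.629   1.0422  2.0418 -0.8241  0.4908  2.219 ] [-0.0023 -0.4692  0.9078] [ 0.005  -0.0191 -0.0005  0.0075  0.0046  0.0058 -0.0067]
(array([0.0129, 0.0134, 0.0444]), array([-0.0026, -0.0002, -0.0126]))
```

Run:
```python
from fin import *
np.set_printoptions(precision=3,suppress=True)
s=manip.state();q00=s['joint_positions']
for th,ph,ro in((23,-20,-5),(23,-10,-5),(25,-20,-5),(25,-15,-5),(26,-20,-5),(27,-25,-5),(24,-8,-5)):
    q=q00;mm=[]
    for k in(.07,.008,-.006):
        q,m=go(q,Tc+k*n,RF(th,ph,ro));mm.append(round(float(m),3))
        if m<.03:break
    Z=RF(th,ph,ro)[:,2];print(th,ph,ro,mm,q,'dev',np.degrees(np.arccos(Z@Zp)))
print(totool(s,Tc+.07*n,RF(25,-20,-5)),totool(s,Tc+.07*n,RF(23,-20,-5)))
```

```text
23 -20 -5 [0.148, 0.071, 0.054] [-0.685  0.774  0.707  2.    -1.046  0.286  2.384] dev 15.272347620774728
23 -10 -5 [0.087, 0.024] [-0.652  0.651  0.677  2.074 -1.076  0.281  2.47 ] dev 12.891060772544089
25 -20 -5 [0.076, 0.029] [-0.766  0.697  0.769  2.075 -1.015  0.259  2.36 ] dev 14.012758635362099
25 -15 -5 [0.037, 0.011] [-0.734  0.639  0.731  2.106 -1.042  0.241  2.413] dev 12.418971426610192
26 -20 -5 [0.038, 0.012] [-0.8    0.67   0.791  2.103 -1.007  0.242  2.352] dev 13.448957709675964
27 -25 -5 [0.054, 0.029] [-0.867  0.711  0.86   2.093 -0.97   0.259  2.287] dev 15.000580405977601
24 -8 -5 [0.043, 0.008] [-0.646  0.606  0.656  2.108 -1.092  0.25   2.498] dev 11.646970862727754
(array([0.013, 0.013, 0.044]), array([ 0.012, -0.032, -0.013])) (array([0.013, 0.013, 0.044]), array([-0.003, -0.   , -0.013]))
```

Keep 23/-20/-5 and go to the pre-contact pose (70 mm off), then view.

Call:
servo_tool --rows '[[[0.007,0.007,0.022,0,0,-0.006,1],[0.013,0.013,0.044,-0.002,0,-0.012,1],[0.013,0.013,0.044,-0.002,0,-0.012,1],[0.013,0.013,0.044,-0.002,0,-0.012,1]]]'

```text
time: 12.95
tcp_pos: [0.6043, 0.0409, 0.1635]
ee_rot: [0.183, -0.024, 0.98, -0.08]
contact_force: [-0.2, -1.0, 0.2]
opening: 0.0003
finger_force: 0.0
```

Run:
```python
from fin import *
np.set_printoptions(precision=4,suppress=True)
s=manip.state();d=save('wrist','w7');print(toS(s['tcp_pos']),s['joint_positions'],s['contact_force'])
m=cv2.inRange(cv2.cvtColor(d['image'],cv2.COLOR_RGB2HSV),(105,130,60),(125,255,255));m[:,:250]=0
N,l,st,c=cv2.connectedComponentsWithStats(m)
for i in range(1,N):
    if st[i,4]>400:
        o,r=ray(d,c[i],s);print(st[i],c[i],toS(o+r*((T-o)@n)/(r@n)))
print(totool(s,Tc+.015*n,RF(23,-20,-5)))
```

```text
[0.0482 0.0559 0.1635] [-0.835   0.6642  0.8921  2.0755 -0.9263  0.3738  2.3008] [-0.2304 -0.9774  0.1792]
[307 252  55  50 927] [338.2654 266.082 ] [0.0846 0.0597 0.1021]
[ 455  386  176   56 9352] [541.0152 413.1577] [0.1439 0.1981 0.1436]
(array([-0.0124,  0.0061,  0.0545]), array([-0.0009,  0.0009, -0.    ]))
```

View pics/w7.png

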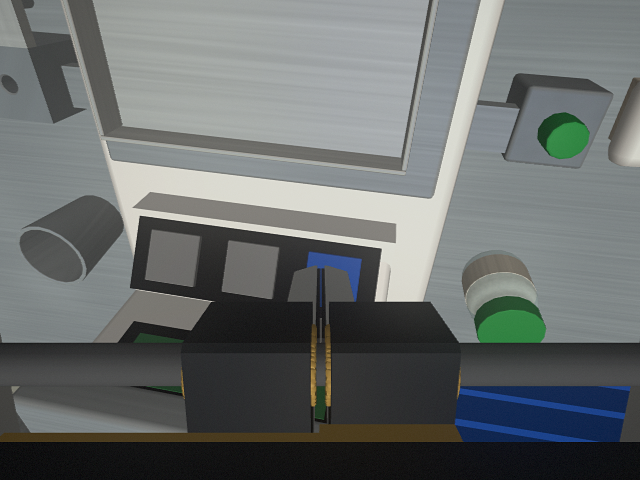

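Call:
servo_tool --rows '[[[-0.004,0.002,0.018,0,0,0,1],[-0.008,0.004,0.036,0,0,0,1],[-0.0125,0.006,0.0545,0,0,0,1],[-0.0125,0.006,0.0545,0,0,0,1],[-0.0125,0.006,0.0545,0,0,0,1]]]'

```text
time: 13.62
tcp_pos: [0.6353, 0.0405, 0.1164]
ee_rot: [0.183, -0.025, 0.98, -0.081]
contact_force: [0.5, -0.2, 0.1]
opening: 0.0006
finger_force: 0.0
```

Run:
```python
from fin import *
np.set_printoptions(precision=5,suppress=True)
s=manip.state();print(toS(s['tcp_pos']),(s['tcp_pos']-Tc)@n,s['joint_positions'],s['contact_force'],s['contact_force']@n)
Rt=R.from_quat(np.roll(s['ee_rot'],-1));print('per mm inward, tool axes',Rt.inv().apply(-n)*1)
```

```text
[0.07918 0.05672 0.11643] 0.014832042326958342 [-0.7169   0.73772  0.74384  2.03137 -1.01632  0.29729  2.36878] [ 0.49451 -0.1709   0.08161] -0.2203481939247498
per mm inward, tool axes [-0.24235  0.1042   0.96463]
```

Call:
servo_tool --rows '[[[-0.0004,0.0002,0.0019,0,0,0,1],[-0.0008,0.0004,0.0038,0,0,0,1],[-0.0011,0.0005,0.0045,0,0,0,1],[-0.0011,0.0005,0.0045,0,0,0,1],[-0.0011,0.0005,0.0045,0,0,0,1]]]'

```text
time: 14.25
tcp_pos: [0.6379, 0.0407, 0.1117]
ee_rot: [0.182, -0.025, 0.98, -0.081]
contact_force: [-0.6, -0.0, 0.5]
opening: 0.0005
finger_force: 0.0
```

Call:
servo_tool --rows '[[[-0.00024,0.0001,0.001,0,0,0,1],[-0.00036,0.00015,0.0015,0,0,0,1],[-0.00036,0.00015,0.0015,0,0,0,1]]]'

```text
time: 14.62
tcp_pos: [0.6388, 0.0407, 0.1103]
ee_rot: [0.182, -0.025, 0.98, -0.081]
contact_force: [0.9, -0.1, -0.1]
opening: 0.0004
finger_force: 0.0
```

Call:
servo_tool --rows '[[[-0.00024,0.0001,0.001,0,0,0,1],[-0.00036,0.00015,0.0015,0,0,0,1],[-0.00036,0.00015,0.0015,0,0,0,1]]]'

```text
time: 15.0
tcp_pos: [0.6396, 0.0406, 0.109]
ee_rot: [0.182, -0.025, 0.98, -0.081]
contact_force: [-0.6, -0.5, 0.0]
opening: 0.0007
finger_force: 0.0
```

Call:
servo_tool --rows '[[[-0.00024,0.0001,0.001,0,0,0,1],[-0.00024,0.0001,0.001,0,0,0,1],[-0.00024,0.0001,0.001,0,0,0,1]]]'

```text
time: 15.38
tcp_pos: [0.6402, 0.0406, 0.1082]
ee_rot: [0.182, -0.025, 0.98, -0.081]
contact_force: [-1.0, -0.5, 0.6]
opening: 0.0007
finger_force: 0.0
```

Call:
servo_tool --rows '[[[-0.00024,0.0001,0.001,0,0,0,1],[-0.00024,0.0001,0.001,0,0,0,1],[-0.00024,0.0001,0.001,0,0,0,1]]]'

```text
time: 15.75
tcp_pos: [0.6408, 0.0406, 0.1074]
ee_rot: [0.182, -0.025, 0.98, -0.081]
contact_force: [-0.3, 0.0, 0.4]
opening: 0.0001
finger_force: 0.0
```

Call:
servo_tool --rows '[[[-0.00024,0.0001,0.001,0,0,0,1],[-0.00024,0.0001,0.001,0,0,0,1],[-0.00024,0.0001,0.001,0,0,0,1]]]'

```text
time: 16.12
tcp_pos: [0.6414, 0.0405, 0.1066]
ee_rot: [0.182, -0.025, 0.98, -0.081]
contact_force: [-1.1, -0.2, 1.6]
opening: 0.0004
finger_force: 0.7
```

Call:
servo_tool --rows '[[[-0.00024,0.0001,0.001,0,0,0,1],[-0.00024,0.0001,0.001,0,0,0,1],[-0.00024,0.0001,0.001,0,0,0,1]]]'

```text
time: 16.5
tcp_pos: [0.6419, 0.0405, 0.1058]
ee_rot: [0.182, -0.025, 0.98, -0.081]
contact_force: [-3.8, 0.3, 4.4]
opening: 0.0005
finger_force: 2.8
```

Call:
servo_tool --rows '[[[-0.0002,0.0001,0.0008,0,0,0,1],[-0.0002,0.0001,0.0008,0,0,0,1]]]'

```text
time: 16.75
tcp_pos: [0.6423, 0.0404, 0.1052]
ee_rot: [0.182, -0.025, 0.98, -0.081]
contact_force: [-5.4, 1.2, 7.4]
opening: 0.0002
finger_force: 4.6
```

Call:
servo_tool --rows '[[[0,0,0.00015,0,0,0,1],[0,0,0.00015,0,0,0,1],[0,0,0.00015,0,0,0,1],[0,0,0.00015,0,0,0,1]]]'

```text
time: 17.25
tcp_pos: [0.6423, 0.0405, 0.1052]
ee_rot: [0.182, -0.025, 0.98, -0.08]
contact_force: [-5.0, 0.6, 7.9]
opening: 0.0004
finger_force: 4.8
```

Call:
servo_tool --rows '[[[0,0,0,0,0,0,1],[0,0,0,0,0,0,1],[0,0,0,0,0,0,1],[0,0,0,0,0,0,1]]]'

```text
time: 17.75
tcp_pos: [0.6423, 0.0405, 0.1052]
ee_rot: [0.182, -0.025, 0.98, -0.08]
contact_force: [-5.2, 0.4, 8.0]
opening: 0.0004
finger_force: 4.8
```

Call:
servo_tool --rows '[[[0.001,-0.0005,-0.004,0,0,0,1],[0.0024,-0.001,-0.01,0,0,0,1],[0.007,-0.003,-0.03,0,0,0,1],[0.013,-0.006,-0.055,0,0,0,1],[0.013,-0.006,-0.1,0,0,0,1],[0.013,-0.006,-0.1,0,0,0,1],[0.013,-0.006,-0.1,0,0,0,1]]]'

```text
time: 18.62
tcp_pos: [0.5942, 0.0491, 0.1929]
ee_rot: [0.182, -0.026, 0.98, -0.08]
contact_force: [-0.1, -0.0, -0.7]
opening: 0.0007
finger_force: 0.0
```

Run:
```python
from h import *
s=manip.state();print(s['tcp_pos'],s['joint_positions'],s['contact_force'])
d=cams.get_image('side');c=cv2.resize(d['image'][170:350,200:440],(800,600),interpolation=cv2.INTER_CUBIC);cv2.imwrite('pics/s8.png',c[:,:,::-1])
```

```text
[0.59422947 0.04908684 0.19285137] [-0.92672349  0.64115412  1.00371703  2.06634632 -0.8552568   0.44955094
  2.23446087] [-0.14155269 -0.03431295 -0.66219748]
```

View pics/s8.png

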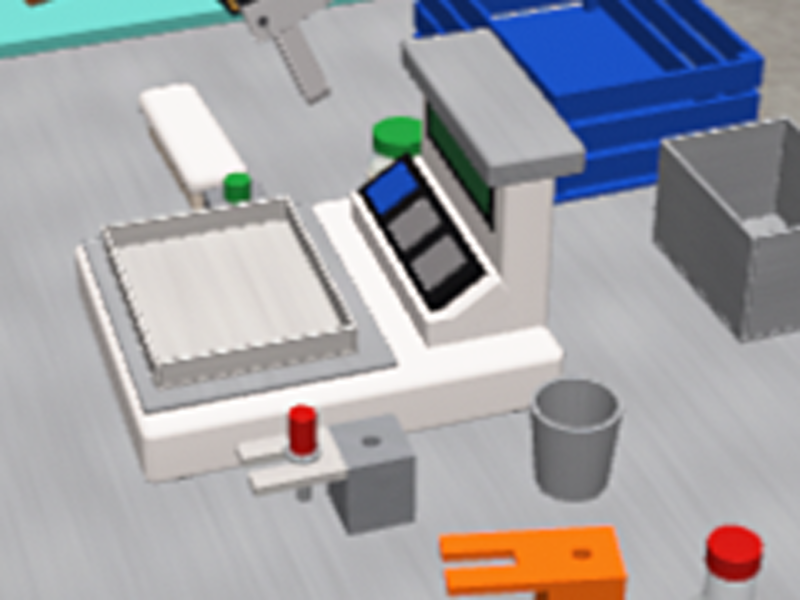

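The picture shows the pin upright in the notch (300,430), all keys and the tray in place, and the finger clear. Force was about 9.2–9.5 N, held for about 1 s.

```bash
python3 -c "
from workcell import job_done
print(job_done())"
```

```text
the job is handed in; nothing more can be done
None
```

The lock pin is parked upright in the notch by its collar, the tare key was then pressed at about 9.5 N for about a second and released (finger about 15° off square, because joint limits ruled out the full tilt), and the job is handed in.

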